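Lay out the stripped printer kit in reverse order for assembly

TASK

The roller, marker, brush and tweezers in the transit rack lie in the order in which they were used to strip the printer. Flip the rack's keeper bail up by its knob, past upright so that it stays open, and only then take the four things out and lay them on the empty assembly rack in reverse order (the leftmost goes to the rightmost bay, and so on), one to a bay. Leave each lying flat across both rails, in the middle of its bay and of the rails, and square to the rack.

Things in the scene. Friction and masses are not known exactly. Their poses are not given: they have to be found in the camera images.
- roller: spare printer platen roller, dark rubber rod 12 mm thick, 104 mm long (rubber part 82 mm) with metal ends. Origin: centre of its underside in length and width; y runs along its length, z up as it lies. Grip across its 12 mm at the middle. It does not roll by itself.
- marker: felt marker, pale barrel with a black cap, 14 mm wide, 15 mm high, 134 mm long. Origin: centre of its underside in length and width; y runs along its length, z up as it lies. Grip across its 14 mm at the middle.
- brush: flat black static-safe brush, up to 36 mm wide, 9 mm thick, 146 mm long. Origin: centre of its underside in length and width; y runs along its length, z up as it lies. Grip across its width at the middle; open at least 50 mm for it.
- tweezers: slim steel tweezers, 12 mm wide, 10 mm high, 124 mm long, rigid. Origin: centre of its underside in length and width; y runs along its length, z up as it lies. Grip across the 12 mm at the middle.
- roller_saddle: wooden saddle in the transit rack under the roller at the start, fixed, all four alike. Two 54 mm wide rest blocks, 10 mm thick, at x = -30 and +30 mm; flat rests 34 mm above the origin, 10 mm lips at their ends (46 mm clear); open between the blocks. Origin: centre of underside, 6 mm above the bench; x away from the robot, y left along the row. It stays, marking the place the thing came from.
- marker_saddle: wooden saddle in the transit rack under the marker at the start, fixed, all four alike. Two 54 mm wide rest blocks, 10 mm thick, at x = -30 and +30 mm; flat rests 34 mm above the origin, 10 mm lips at their ends (46 mm clear); open between the blocks. Origin: centre of underside, 6 mm above the bench; x away from the robot, y left along the row. It stays, marking the place the thing came from.
- brush_saddle: wooden saddle in the transit rack under the brush at the start, fixed, all four alike. Two 54 mm wide rest blocks, 10 mm thick, at x = -30 and +30 mm; flat rests 34 mm above the origin, 10 mm lips at their ends (46 mm clear); open between the blocks. Origin: centre of underside, 6 mm above the bench; x away from the robot, y left along the row. It stays, marking the place the thing came from.
- tweezers_saddle: wooden saddle in the transit rack under the tweezers at the start, fixed, all four alike. Two 54 mm wide rest blocks, 10 mm thick, at x = -30 and +30 mm; flat rests 34 mm above the origin, 10 mm lips at their ends (46 mm clear); open between the blocks. Origin: centre of underside, 6 mm above the bench; x away from the robot, y left along the row. It stays, marking the place the thing came from.
- assembly_rack: fixed empty rack: plate 100 x 280 x 6 mm, two wooden rails along y (10 mm thick, at x = -30, +30 mm), flat tops 40 mm above the bench, open between. Dividers 10 mm higher at y = -128, -64, 0, 64, 128 mm; bays centred at y = 96, 32, -32, -96 mm. Origin: centre of underside; x away from the robot, y left along the row. Things lie with their length along x.
- bail_knob (a point): centre of 24 mm black ball knob on the U-shaped bail over the row. Frame turns with bail; shut: x away from robot, y left, z up. Tilt of z = bail angle (0 shut, 1.95 rad stop, then 200 mm high behind the row). Hinge parallel to y through (141, 0, -20) mm here; knob swings up and back, pinch along y. Light, loose: falls shut before upright, open after. Shut, saddles at x = 56, y = +-96, +-32 mm.

How it is judged:
By the outcome, as a careful person would: the job done as asked, in the order asked, and still so for the second after the job is handed in, with the robot touching nothing.
It also fails if it takes over 106 s, if anything falls off the work surface, if the arm or the gripper's body presses on something with over 40 N, if the wrist force passes 120 N, or if a joint passes its speed limit or range.

ROBOT

A 6-joint arm with a two-finger parallel gripper is mounted at the origin on a cart in front of the work surface, level with it; the furniture and walls round the work are solid. World frame = base frame: x ahead of the robot, y to its left, z up, the work surface at z = 0. Lengths are in m, angles in degrees, forces in N, time in s.
With the tool pointing down it reaches from about 0.4 to 0.825 m from the base axis. Payload 7 kg.
Tool frame: the origin (TCP) lies midway between the tips of the shut fingers; the grasp point (between the pads) lies 19 mm behind it; z points along the fingers, y is the line along which they close (so a half turn about z gives the same grasp; the last joint's range is limited). The gripper opens to 88 mm and grips with 3 to 60 N. Pads are 19 mm wide; open, the fingers measure 130 mm over their backs; the gripper's body (78 mm by 193 mm) begins 47 mm behind the grasp point.
Start: joints at [90.132, 20.546, 0.682, 0, -70.136, -16.507], TCP at [0.19, 0.648, 0.227] pointing down, gripper open.
Joint ranges: [-176.03, 176.03], [-82.01, 121.73], [-58.28, 71.71], [-173.87, 95.51], [-174.79, -0.11], [-173.66, 173.66]. Speed limits (degrees/s): [136.94, 136.94, 172.46, 180, 180, 180].

INTERFACE

Orientations are given as a 3x3 rotation matrix whose columns are the frame's x, y, z axes.
In Python, from rig import robot gives the robot as it stands. Calls block until the motion is done:
- robot.goto(position, orientation): joint-space move of the TCP to a pose.
- robot.servo_line(position, ori=None, speed=0.15): straight line of the TCP; ori=None keeps the orientation; speed is the mean speed in m/s.
- robot.movej(angles): joint-space move.
- robot.move_gripper(opening): opening from 0.0 (shut) to 1.0 (fully open); the grip force is fixed at half the most; returns when the fingers have stopped.
- robot.dwell(seconds).
- robot.ik(position, orientation): joint angles nearest the present ones, or None.
- robot.grab_frame(name): name is "side" or "top" or "wrist"; returns (picture, depth): 420x560x3 uint8, red, green, blue; 420x560 float32, m along the optical axis (not along the pixel's ray), 0 where there is no reading.
- robot.camera_info(name): a dict with "vfov" (degrees; the focal length in pixels is half the picture's height over the tangent of half this angle, whatever the lens; pixels are square), "cx", "cy" (the principal point, pixels), "view" (4x4, takes a point from world to camera coordinates); the wrist camera has in their place "T_tool_cam" (4x4, takes a point from camera to tool coordinates, whose origin is the TCP and whose axes are the flange's). Camera axes: x right, y down, z forward; pixel columns grow to the right and rows downward; lengths in m; the calibration is good to about 2 mm. The wrist camera is an equidistant fisheye: a pixel r from the principal point sees the ray r / f radians off the axis. A picture is of the moment at which its call begins: read the wrist's pose just before it. camera_info takes no time and is no camera call.
A pose or a line that the arm cannot do raises robot.Unreachable and nothing moves.
- robot.job_done(): hands the job in; it is judged then, once.
Readings, each from a call of its own:
- robot.read_t(): time.
- robot.read_qpos(): joint angles.
- robot.read_qvel(): joint speeds.
- robot.read_effort(): joint torques, N m.
- robot.read_position(): TCP position.
- robot.read_tcp_rot(): TCP orientation.
- robot.read_force(): force on the tool from outside, world axes, zero at the start.
- robot.read_ft_torque(): the same for the moment, N m.
- robot.read_grip_width(): opening from 0.0 (shut) to 1.0 (fully open).
- robot.read_finger_force(): force on a finger pad.
Only numpy, scipy, OpenCV 4.12 (cv2) and the standard library are available. Lean on these libraries where they do the work, as an engineer would, in place of code of your own. Each camera call takes 0.05 s, during which the arm holds its last target. There are 200 camera calls.

## Working session

There is one attempt and no reset: what is moved stays moved. The work goes in short steps, each a Python script; the robot and the scene stay as the last script left them, time stands still between calls to the robot, and variables do not carry over. Pictures are saved under pics/ and viewed, at most 14 in all, crops included, and the job is handed in when it is done.

```bash
ls; mkdir -p pics
cat > h.py <<'E'
import numpy as np,cv2
from rig import robot
def save(n,f):
    p,d=robot.grab_frame(n); cv2.imwrite(f'pics/{f}.png',p[:,:,::-1]); np.save(f'pics/{f}.npy',d); return p,d
def cloud(n,d):
    c=robot.camera_info(n); f=210/np.tan(np.radians(c['vfov']/2)); v,u=np.mgrid[:420,:560]
    P=np.stack([(u-c['cx'])/f*d,(v-c['cy'])/f*d,d,np.ones_like(d)],-1)
    W=P@np.linalg.inv(np.array(c['view'])).T; W=W[...,:3]; W[d<=0]=np.nan; return W
E
python3 - <<'E'
from h import *
for n in('top','side'):
    p,d=save(n,n); print(n,{k:np.round(v,3).tolist() for k,v in robot.camera_info(n).items()})
    W=cloud(n,d); np.save(f'pics/W{n}.npy',W)
print(robot.read_t(),robot.read_tcp_rot().round(3) if hasattr(robot.read_tcp_rot(),'round') else robot.read_tcp_rot())
E
```

```text
pics
top {'vfov': 54.284, 'cx': 269.863, 'cy': 212.488, 'view': [[-0.017, -1.0, -0.011, 0.002], [-0.999, 0.017, -0.042, 0.438], [0.042, 0.01, -0.999, 1.093], [0.0, 0.0, 0.0, 1.0]]}
side {'vfov': 44.514, 'cx': 282.512, 'cy': 218.566, 'view': [[-1.0, -0.006, 0.022, 0.437], [-0.023, 0.358, -0.933, 0.093], [-0.002, -0.934, -0.358, 1.235], [0.0, 0.0, 0.0, 1.0]]}
0.1 [[ 0.959 -0.282 -0.   ]
 [-0.282 -0.959 -0.001]
 [ 0.     0.001 -1.   ]]
```

View pics/top.png

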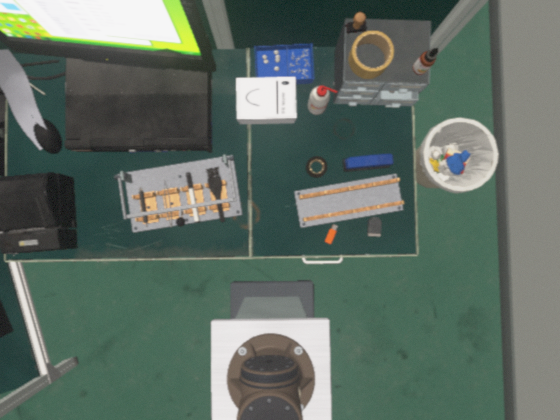

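View pics/side.png

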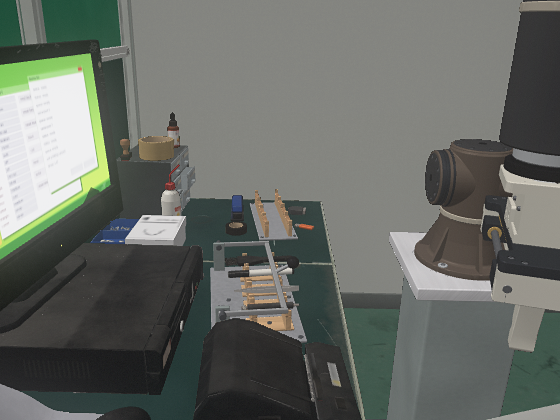

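Run:
```python
import cv2,numpy as np
a=cv2.imread('pics/top.png')
cv2.imwrite('pics/c1.png',cv2.resize(a[145:240,105:255],None,fx=5.3,fy=5.3,interpolation=cv2.INTER_CUBIC))
cv2.imwrite('pics/c2.png',cv2.resize(a[165:235,285:415],None,fx=6,fy=6,interpolation=cv2.INTER_CUBIC))
W=np.load('pics/Wtop.npy')
z=(W[...,2]*1000)
print('T');
for v in range(155,235,4): print(v,*[f'{z[v,u]:.0f}' for u in range(112,250,4)])
print('A')
for v in range(172,228,4): print(v,*[f'{z[v,u]:.0f}' for u in range(290,410,4)])
```

```text
T
155 -0 5 2 1 -1 -3 3 3 1 -1 5 4 1 -3 4 2 -6 -1 0 -2 -1 1 1 1 2 -1 1 -3 73 -1 2 -1 1 -1 -4
159 3 -1 -1 -0 1 1 1 1 -1 -1 0 -0 3 1 1 -5 -0 -3 2 -1 4 1 -1 -2 7 7 5 5 71 68 65 -1 5 -0 -2
163 -2 2 -1 3 -0 -2 3 2 2 -1 1 2 2 -1 -2 1 1 -0 5 8 3 7 8 3 4 7 8 9 74 70 5 7 0 2 1
167 -4 2 3 2 0 4 1 -1 -4 1 -2 1 7 6 6 7 8 5 6 7 5 8 6 6 9 2 44 5 5 5 6 -1 -1 -3 -2
171 2 -1 69 -1 1 7 4 8 8 6 4 7 7 9 7 6 nan 9 7 12 8 5 6 9 44 42 45 5 7 8 8 0 0 -4 1
175 1 68 76 70 33 3 8 3 9 5 8 6 8 4 9 6 8 9 3 52 8 8 7 7 2 44 43 7 7 6 7 2 3 2 -1
179 1 65 62 66 32 9 6 7 8 8 4 8 7 8 4 4 4 10 5 58 4 8 4 9 45 51 48 50 5 10 68 -3 2 -3 2
183 2 -1 67 4 10 11 7 3 5 6 5 6 7 5 3 4 5 4 10 53 46 6 11 50 48 49 45 48 51 9 72 7 3 -1 2
187 2 2 69 -1 7 8 6 49 8 9 9 7 5 46 9 9 9 53 42 52 52 44 51 5 48 nan 52 49 12 10 68 9 3 -3 -2
191 2 3 66 -1 6 10 6 51 5 10 10 52 43 44 41 42 48 8 28 11 54 6 9 8 4 48 48 49 12 7 66 4 -3 0 2
195 -0 -1 65 4 6 51 39 56 41 39 50 8 25 49 47 9 13 6 8 11 57 14 9 7 4 6 49 47 13 4 7 9 -1 -0 1
199 2 3 5 1 8 9 25 50 47 9 8 7 4 48 9 9 8 4 8 14 58 10 10 10 6 8 48 nan 64 68 68 7 -1 -3 -2
203 -1 -3 -0 61 8 5 5 51 52 1
[... 1060 characters left out ...]
39 42 38 40 19 7 5 8 7 8 4 7 4 11 3 -0
192 -0 7 8 5 7 6 8 37 39 39 40 39 30 8 6 5 8 7 7 5 9 7 5 8 2 6 8 8 -1 5
196 2 -4 12 44 45 44 40 9 7 5 7 5 2 7 4 7 8 7 5 8 7 4 10 12 6 6 3 3 2 1
200 0 -2 5 9 6 8 7 4 9 6 7 4 9 8 7 5 7 5 6 9 6 3 6 5 4 7 9 3 50 -0
204 2 -4 7 11 8 4 7 7 9 8 1 7 5 10 4 8 4 9 6 7 7 7 7 41 40 41 41 42 3 5
208 2 5 4 8 8 7 7 7 7 4 7 8 7 13 6 6 6 41 40 40 40 41 49 7 12 3 9 6 6 -2
212 -2 2 8 7 8 6 4 5 8 7 7 44 42 41 44 39 49 11 9 5 10 4 4 10 10 3 0 -0 2 -1
216 4 1 3 7 8 4 43 39 39 43 40 6 5 8 8 6 7 7 5 2 -1 -3 1 -1 3 -0 3 5 -1 0
220 1 3 -0 6 41 10 4 7 6 7 6 6 3 7 -2 -1 1 1 1 -1 13 16 18 1 -1 -3 -2 1 -1 1
224 -1 -3 -1 4 8 6 4 5 1 1 1 2 -2 1 3 -1 -1 -1 -2 -1 16 15 15 2 1 -2 3 -0 0 0
```

View pics/c1.png

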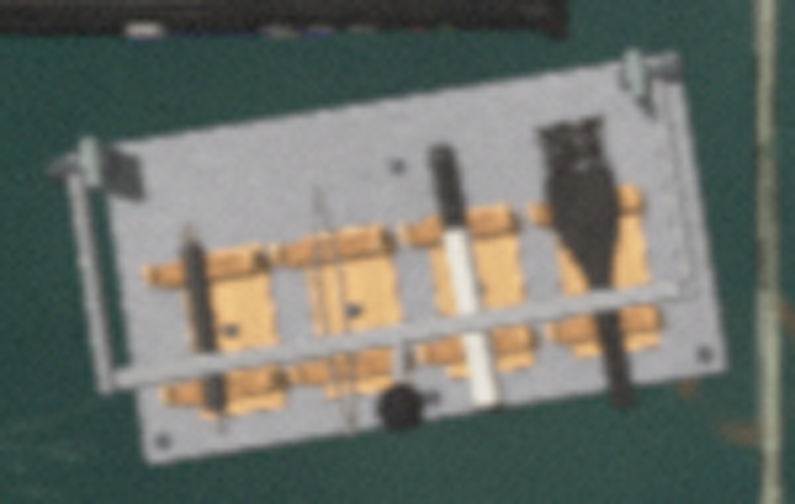

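View pics/c2.png

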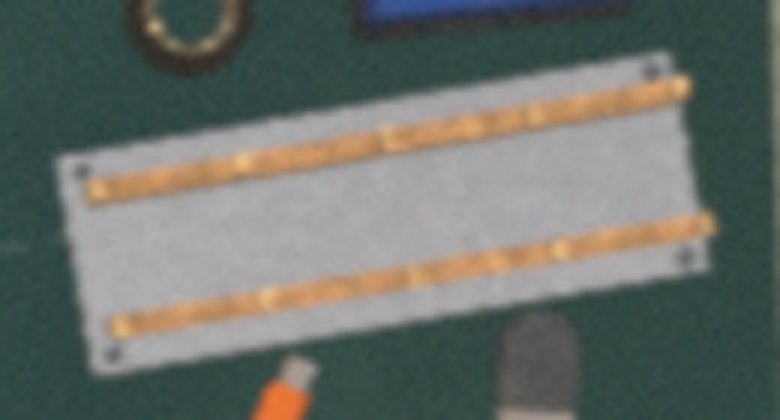

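```bash
cat >> h.py <<'E'
def wcloud(d,p,R):
    c=robot.camera_info('wrist'); f=210/np.tan(np.radians(c['vfov']/2)); v,u=np.mgrid[:420,:560]
    x=u-c['cx'];y=v-c['cy'];r=np.hypot(x,y)+1e-9; t=r/f; k=np.tan(np.minimum(t,1.3))/r
    P=np.stack([x*k*d,y*k*d,d,np.ones_like(d)],-1)@np.array(c['T_tool_cam']).T
    W=P[...,:3]@np.array(R).T+np.array(p); W[(d<=0)|(t>1.2)]=np.nan; return W
def wrist(f):
    p,R=robot.read_position(),robot.read_tcp_rot(); q,d=save('wrist',f); W=wcloud(d,p,R); np.save(f'pics/W{f}.npy',W); return q,W
def Rd(yaw): # tool down, fingers closing along rack y; yaw in rad
    c,s=np.cos(yaw),np.sin(yaw); return np.array([[c,s,0],[s,-c,0],[0,0,-1.]])
E
python3 - <<'E'
from h import *
W=np.load('pics/Wtop.npy'); p=cv2.imread('pics/top.png').astype(int)
s=np.zeros((420,560),bool); s[212:228,172:190]=1
m=s&(W[...,2]>.074); print('knob',np.nanmedian(W[m],0),np.nanpercentile(W[m],[2,98],axis=0),m.sum())
# gray plates: pixel colour gray & z 0..15mm
g=(p.max(2)-p.min(2)<25)&(p.mean(2)>110)
for n,(a,b,c,e) in {'T':(145,240,105,255),'A':(165,235,285,415)}.items():
    s=np.zeros((420,560),bool); s[a:b,c:e]=1; z=W[...,2]
    m=s&((g&(z>0)&(z<.015))|((z>.03)&(z<.055)&(n=='A')))
    m=cv2.morphologyEx(m.astype(np.uint8),cv2.MORPH_OPEN,np.ones((3,3)))>0
    P=W[m]; r=cv2.minAreaRect(P[:,:2].astype(np.float32)*1000); print(n,r)
ci=robot.camera_info('wrist'); print({k:np.round(v,3).tolist() for k,v in ci.items()})
for yaw in(.15,.15+np.pi):
  for x in [(.45,.215,.35),(.45,-.15,.35)]: print(yaw,robot.ik(x,Rd(yaw)))
E
```

```text
knob [0.41756875 0.21922096 0.09118814] [[0.40752556 0.20901756 0.0750837 ]
 [0.43824308 0.22978959 0.09795623]] 84
T ((495.18450927734375, 217.20054626464844), (176.74404907226562, 330.9687805175781), 5.187270641326904)
A ((482.4400939941406, -214.3072967529297), (151.22491455078125, 288.71173095703125), 14.15899658203125)
{'vfov': 65.706, 'cx': 278.01, 'cy': 211.447, 'T_tool_cam': [[-0.001, -0.969, -0.247, 0.067], [1.0, -0.001, -0.0, -0.001], [-0.0, -0.247, 0.969, -0.158], [0.0, 0.0, 0.0, 1.0]]}
0.15 [ 48.15522328   0.23313947  -8.74571448   0.         -81.02114604
  50.43914365]
0.15 [ 137.71465601  -80.98659959  -11.22032712    0.         -159.76627247
  -39.12028909]
3.291592653589793 [  48.15522328    0.23313947   -8.74571448    0.          -81.02114604
 -129.56085635]
3.291592653589793 [  5.41544634  -2.3015684  -11.22032712   0.         -81.08124129
 -86.82107941]
```

Run:
```python
from h import *
W=np.load('pics/Wtop.npy'); print(np.nanmax(W[170:255,0:80,2]),np.nanmax(W[150:240,290:410,2]))
robot.servo_line((.19,.648,.34),speed=.25)
robot.goto((.50,.217,.33),Rd(.15)); print(robot.read_t(),robot.read_qpos())
q,W=wrist('w1')
```

```text
0.1510969271252548 0.05437439433501057
2.6167 [ 4.41178597e+01  5.31016683e+00 -5.87268654e+00 -4.77003711e-03
 -7.88267937e+01  5.45039767e+01]
```

View pics/w1.png

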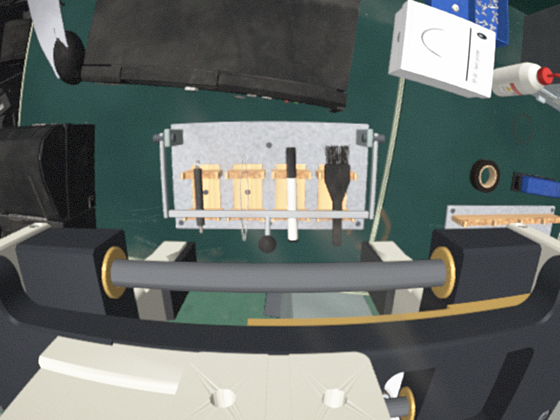

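Run:
```python
from h import *
W=np.load('pics/Ww1.npy'); z=W[...,2]
s=np.zeros(z.shape,bool); s[234:254,257:278]=1
m=s&(z>.07); P=W[m]; print('knob',m.sum(),np.median(P,0),np.percentile(P,[2,98],axis=0))
from scipy.optimize import least_squares
g=P[P[:,2]>.083]
r=least_squares(lambda c:np.linalg.norm(g-c,axis=1)-.012,np.median(g,0)-[0,0,.01],loss='soft_l1',f_scale=.001); print(r.x,r.cost,len(g))
s[:]=0; s[207:219,190:355]=1; m=s&(z>.058)&(z<.08); B=W[m]; k=np.polyfit(B[:,1],B[:,0],1); print('bar',k,np.median(B,0),np.degrees(np.arctan(-k[0])))
s[:]=0; s[168:182,175:365]=1; m=s&(z>.030)&(z<.0445)&(W[...,0]>.3); B=W[m]; k=np.polyfit(B[:,1],B[:,0],1); print('far rests',k,np.median(B,0),np.degrees(np.arctan(-k[0])))
```

```text
knob 267 [0.42135458 0.22014697 0.09080396] [[0.40976419 0.2093588  0.07901413]
 [0.42970106 0.23039477 0.09487608]]
[0.41780407 0.21977288 0.0826807 ] 3.059997144388494e-05 251
bar [-0.14445383  0.48703959] [0.45547682 0.22119028 0.06641697] 8.21973578331482
far rests [-0.14230065  0.53711053] [0.50088616 0.25790107 0.03960414] 8.09885271438386
```

Run:
```python
from h import *
y=.143; R=Rd(y); ex=np.array([np.cos(y),np.sin(y),0]); K=np.array([.419,.2197,.083]); H=K+ex*.141-[0,0,.02]
off=np.array([0,0,-.019])
robot.move_gripper(.5)
robot.goto(K+off+[0,0,.07],R); robot.servo_line(K+off,speed=.1)
robot.move_gripper(0); print(robot.read_grip_width()*88,robot.read_finger_force(),robot.read_force(),robot.read_t())
r=np.hypot(.141,.02);a0=np.arctan2(.02,-.141)
for th in np.linspace(0,1.88,11)[1:]:
    a=a0-th; p=H+ex*r*np.cos(a)+np.array([0,0,r*np.sin(a)])
    robot.servo_line(p+off,speed=.13); print(round(th,2),np.round(robot.read_force(),1),round(robot.read_grip_width()*88,1))
print(robot.read_t())
```

```text
22.580784779883388 30.000456869602203 [-2.34353949  0.80286848  3.4414113 ] 5.775
0.19 [-0.1  3.2 -2.3] 22.6
0.38 [-1.   5.1 -1.4] 22.2
0.56 [-2.5  6.4 -0.1] 22.2
0.75 [-4.3  7.1  0.9] 22.4
0.94 [-4.6  5.9  3.7] 22.5
1.13 [-4.2  5.4  6.2] 22.2
1.32 [-1.9  5.2  5.4] 22.2
1.5 [-0.5  5.3  7.1] 22.0
1.69 [0.1 5.5 7.1] 22.5
1.88 [1.2 5.2 7.3] 22.3
9.3583
```

Run:
```python
from h import *
robot.move_gripper(.5); p=np.array(robot.read_position()); 
robot.servo_line(p+[0,0,.07],speed=.2); robot.goto((.455,.207,.27),Rd(.143)); print(robot.read_t())
q,W=wrist('w2')
robot.goto((.45,-.19,.27),Rd(.14)); q,W=wrist('w3'); print(robot.read_t(),robot.read_qpos())
```

```text
11.2083
12.7833 [ 3.18067952e-01  1.10550460e+00 -1.80774256e+01 -6.79118143e-03
 -7.08221315e+01  9.77640672e+01]
```

View pics/w2.png

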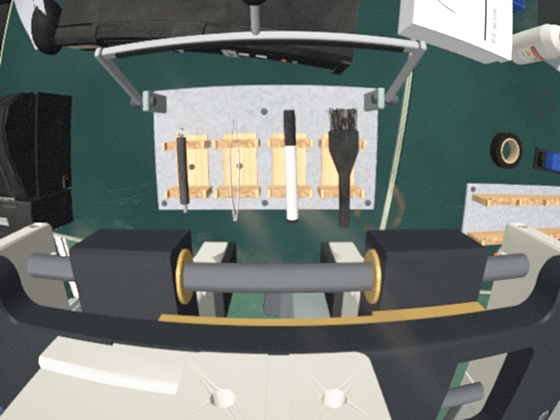

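View pics/w3.png

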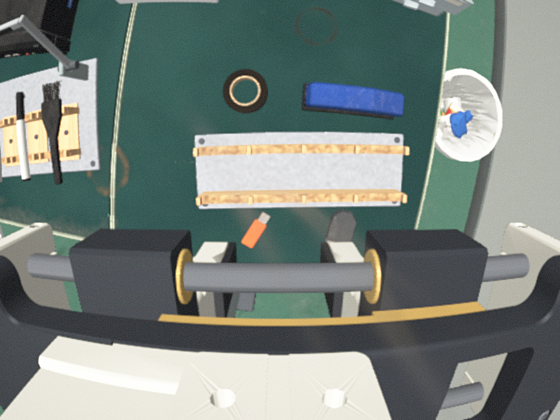

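```bash
cat > meas.py <<'E'
from h import *
W=np.load('pics/Ww3.npy'); z=W[...,2]; q=cv2.imread('pics/w3.png').astype(int)
s=np.zeros(z.shape,bool); s[125:215,185:415]=1
P=W[s&(z>.033)&(z<.057)]; r=cv2.minAreaRect(P[:,:2].astype(np.float32)*1000); print('rails',r,np.median(P[:,2]))
g=(q.max(2)-q.min(2)<25)&(q.mean(2)>110)
m=cv2.morphologyEx((s&((g&(z<.015))|(z>.033))).astype(np.uint8),cv2.MORPH_OPEN,np.ones((3,3)))>0
P=W[m&(z<.015)]; print('plate',cv2.minAreaRect(P[:,:2].astype(np.float32)*1000))
m=s&(z>.033)&(z<.057); n,l=cv2.connectedComponents(m.astype(np.uint8))
for i in range(1,n):
    P=W[l==i]
    if len(P)<300: continue
    k=np.polyfit(P[:,1],P[:,0],1); print('rail',len(P),np.degrees(np.arctan(-k[0])),np.polyval(k,-.21),np.percentile(P[:,1],[.3,99.7]))
W=np.load('pics/Ww2.npy'); y=.143; ex=np.array([np.cos(y),np.sin(y)]); ey=np.array([-ex[1],ex[0]])
S=np.array([.419,.2197])+ex*.056; X=(W[...,:2]-S)@ex*1000; Y=(W[...,:2]-S)@ey*1000; Z=W[...,2]*1000
m=(Z>36)&(Z<44)&(abs(Y)<125)&(abs(X)<40); print('rests z',np.median(Z[m]))
for sg in(-1,1):
    mm=m&(abs(X-sg*30)<9); k=np.polyfit(Y[mm],X[mm],1); print('rest',sg,k)
for n,c,L in(('roller',96,104),('tweezers',32,124),('marker',-32,134),('brush',-96,146)):
    far=(abs(abs(X)-30)>8)
    m=(abs(Y-c)<21)&(abs(X)<95)&(Z<65)&(Z>np.where(far,28,44.5))
    lips=(Z>43)&(abs(abs(X)-30)<8)&(abs(Y-c)>21)&(abs(Y-c)<31); lc=[np.median(Y[lips&(Y<c)]),np.median(Y[lips&(Y>c)])]
    nn,l,st,_=cv2.connectedComponentsWithStats(m.astype(np.uint8)); i=1+np.argmax(st[1:,4]); m2=m
    x,yy=X[m2],Y[m2]; k=np.polyfit(x,yy,1)
    mid=abs(x)<12
    print(n,len(x),'x',np.percentile(x,[.5,50,99.5]).round(1),x.min().round(1),x.max().round(1),'L',L,'k',k.round(3),'mid y',np.percentile(yy[mid],[3,50,97]).round(1) if mid.any() else '', 'z',np.percentile(Z[m2],[10,50,95]).round(1),'lips',np.round(lc,1), 'big',st[i])
E
python3 meas.py
```

```text
rails ((469.52593994140625, -216.4582977294922), (70.69588470458984, 261.80218505859375), 8.985413551330566) 0.03982714778830035
plate ((469.14404296875, -217.2681427001953), (103.10414123535156, 285.42108154296875), 8.864246368408203)
rail 1849 8.924768144559692 0.4988853740636098 [-0.3394054  -0.08420809]
rail 1890 8.956731331883123 0.43874534812917915 [-0.34820618 -0.0928383 ]
rests z 39.69225688946763
rest -1 [-1.44006179e-03 -3.02482206e+01]
rest 1 [8.36516710e-04 2.92281064e+01]
roller 729 x [-52.2   0.5  48.7] -53.2 49.9 L 104 k [1.0000e-02 9.7511e+01] mid y [ 92.7  97.3 103.4] z [47.2 50.3 52.3] lips [ 70.  120.6] big [176 128  14  85 729]
tweezers 314 x [-62.7 -11.3  58.3] -63.5 59.4 L 124 k [-4.0000e-03  3.4518e+01] mid y [28.9 29.9 40.4] z [42.4 47.1 50. ] lips [ 5.8 58.8] big [229 149  11  72 266]
marker 1302 x [-64.    6.3  67.9] -64.7 69.0 L 134 k [  0.043 -31.887] mid y [-38.5 -31.3 -25.5] z [49.6 52.4 54.5] lips [-57.6  -6.7] big [ 283  109   15  114 1302]
brush 2187 x [-70.4  23.2  71.1] -72.7 72.6 L 146 k [ 3.8000e-02 -9.5568e+01] mid y [-106.6  -95.6  -84.5] z [45.  48.3 49.9] lips [-119.2  -69. ] big [ 328  108   31  120 2186]
```

```bash
cat > pp.py <<'E'
from h import *
T=(np.array([.419,.2197])+.056*np.array([np.cos(.143),np.sin(.143)]),.143); A=(np.array([.4694,-.2167]),np.radians(8.95))
def pt(F,x,y,z): c,s=np.cos(F[1]),np.sin(F[1]); return np.array([F[0][0]+c*x-s*y,F[0][1]+s*x+c*y,z])
def pick_place(n,x,y,k,bay,h,op,w):
    z=.040+h/2-.019; yaw=T[1]+np.arctan(k); p=pt(T,x,y,z); up=np.array([0,0,.085])
    robot.move_gripper(op/.088); robot.servo_line(p+up,Rd(yaw),speed=.35); robot.servo_line(p,speed=.12)
    robot.move_gripper(0); print(n,'w',robot.read_grip_width()*88,robot.read_finger_force())
    robot.servo_line(p+up,speed=.2)
    d=pt(A,0,bay,z+.0008); robot.servo_line(d+up,Rd(A[1]),speed=.3); print('carry',robot.read_grip_width()*88)
    robot.servo_line(d+[0,0,.01],speed=.18); robot.servo_line(d,speed=.03); print('F',robot.read_force())
    robot.move_gripper(w/.088); robot.servo_line(d+up,speed=.2); print(robot.read_t())
E
python3 - <<'E'
from pp import *
robot.goto(pt(T,-.002,.0975,.15),Rd(.143))
pick_place('roller',-.0017,.0975,.005,-.096,.012,.032,.028)
E
```

```text
roller w 11.870634073300664 30.00066339969635
carry 12.025693065150598
F [ 0.12283909 -0.11053607  0.0763766 ]
21.7917
```

```bash
python3 - <<'E'
from pp import *
pick_place('tweezers',-.0020,.0345,0,-.032,.010,.036,.028)
pick_place('marker',.0020,-.0318,.043,.032,.015,.036,.030)
pick_place('brush',.0002,-.0956,.038,.096,.009,.052,.050)
robot.goto((.45,-.19,.27),Rd(A[1])); wrist('w4'); print(robot.read_t())
E
cat > chk.py <<'E'
import sys
from pp import *
W=np.load(f'pics/W{sys.argv[1]}.npy'); c,s=np.cos(A[1]),np.sin(A[1]); D=W[...,:2]-A[0]
X=(D@[c,s])*1000;Y=(D@[-s,c])*1000;Z=W[...,2]*1000
for n,b in(('roller',-96),('tweezers',-32),('marker',32),('brush',96)):
    m=(abs(Y-b)<26)&(abs(X)<90)&(Z<70)&(Z>np.where(abs(abs(X)-30)>8,26,44.5)); x,y=X[m],Y[m]
    k=np.polyfit(x,y-b,1); print(n,m.sum(),'x',np.percentile(x,[.5,99.5]).round(1),x.min().round(1),x.max().round(1),'k',k.round(3),'y',np.percentile(y-b,[2,98]).round(1),'z',np.percentile(Z[m],[10,50,95]).round(1))
E
python3 chk.py w4
```

```text
tweezers w 10.613568128216986 29.996514916419983
carry 10.62990780454419
F [-1.21236987 -0.03354457 -0.04710977]
30.0333
marker w 13.620959559762928 30.000818967819214
carry 13.573329170977837
F [-8.81374984e-01 -4.32346682e-04 -4.03141464e-01]
37.4417
brush w 30.193961676355737 29.77335977484472
carry 29.788034627593113
F [-0.77073459  0.17696556 -0.05555169]
44.3
45.075
roller 1259 x [-50.4  89.7] -52.1 90.0 k [-0.01   1.561] y [-23.5  23.7] z [39.9 48.  52.2]
tweezers 769 x [-60.4  89.9] -61.9 90.0 k [-0.01   0.147] y [-24.   24.1] z [41.2 44.8 49.6]
marker 1271 x [-66.2  65.2] -66.9 65.4 k [ 0.004 -0.042] y [-6.8  6.3] z [49.3 52.5 54.5]
brush 2235 x [-71.5  70.9] -73.2 71.8 k [ 0.012 -0.368] y [-15.8  16.2] z [45.1 48.3 49.9]
```

View pics/w4.png

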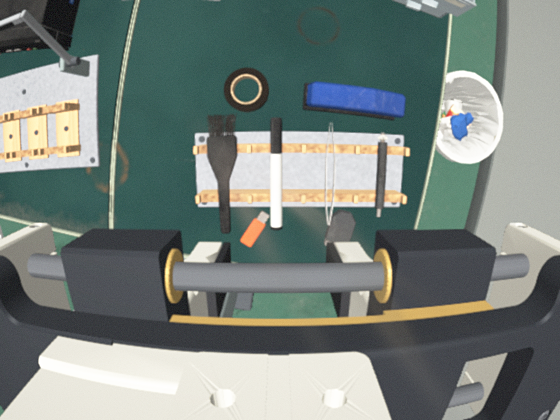

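```bash
sed -i 's/abs(X)<90/abs(X)<67/; s/abs(Y-b)<26/abs(Y-b)<(18 if b<64 else 26)/' chk.py; python3 chk.py w4 | head -2
python3 - <<'E'
from h import *
p,d=save('top','t2'); cv2.imwrite('pics/t2c.png',cv2.resize(p[130:240,100:420,::-1],None,fx=2.5,fy=2.5))
E
```

```text
roller 743 x [-51.5  50.8] -52.1 52.0 k [-1.000e-03  1.696e+00] y [-4.8  6.6] z [47.1 50.3 52.4]
tweezers 331 x [-61.   59.7] -61.9 61.6 k [-0.001  0.471] y [-5.3  5.9] z [43.  47.1 50. ]
```

View pics/t2c.png

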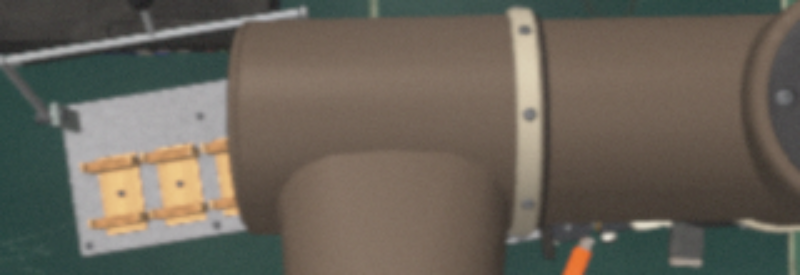

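All four things lie centred within about 2 mm and square, and the bail is still open; the arm is clear of everything.

```bash
python3 -c "
from rig import robot
robot.dwell(.3); print(robot.job_done(),robot.read_t())"
```

```text
the job is handed in; nothing more can be done
the job is handed in; nothing more can be done
```

The job is handed in: I flipped the bail open first, then laid the brush, marker, tweezers and roller left to right on the assembly rack, each within about 2 mm of the middle of its bay and under 1° off square; it took about 45 s, and I have not seen a verdict.

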